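Rack the glue bottles nozzle down

ROBOT

A 7-joint arm with a two-finger parallel gripper is mounted at the origin on the work surface; the furniture and walls round the work are solid. World frame = base frame: x ahead of the robot, y to its left, z up, the work surface at z = 0. Lengths are in m, angles in rad, forces in N, time in s.
With the tool pointing down it reaches from about 0.4 to 0.875 m from the base axis. Payload 4.4 kg.
Tool frame: the origin (TCP) lies between the finger pads; the fingertips stand 17 mm ahead of it and the grasp point (between the pads) lies 2 mm behind it; z points along the fingers, y is the line along which they close (so a half turn about z gives the same grasp; the last joint's range is limited). The gripper opens to 85 mm and grips with 20 to 120 N. Pads are 22 mm wide; open, the fingers measure 114 mm over their backs; the gripper's body (76 mm by 85 mm) begins 54 mm behind the grasp point. The pads swing forward as they close: fully open they stand 13 mm farther back than shut.
Start: joints at [1.136, 0.628, 0.038, 1.517, -0.027, 0.996, -0.02], TCP at [0.234, -0.606, 0.218] pointing down, gripper open.
Joint ranges: [-3.06, 3.06], [-0.37, 2.12], [-1.25, 1.32], [0.18, 2.47], [-1.1, 4.24], [0.23, 1.98], [-2.94, 2.94]. Speed limits (rad/s): [2.57, 2.57, 3.14, 3.14, 3.14, 3.14, 3.14].

INTERFACE

Orientations are given as a rotation vector (axis times angle).
In Python, from rig import ctrl, cams gives the robot as it stands.
- The arm moves only by the tool servo_tool, never from a script. Its arguments are lists of equal length, an entry for each row: "turn": the turn, a rotation vector about the world's x, y, z in units of 90 degrees (1.0 is 90 degrees), a list of three; "delta_pos": the shift along the world's x, y, z in units of 0.75 m (1.0 is 0.75 m), a list of three; "jaw": the gripper's target within -1 to 1 (shut at 1, half-way at 0, fully open at -1). In form: {"turn": [[rx, ry, rz], ...], "delta_pos": [[tx, ty, tz], ...], "jaw": [jaw, ...]}. A call has 1 to 20 rows; each row is the pose to reach, as a shift and turn from the pose commanded when the call began; what a row does not reach only later rows make up. A row lasts 1/12 s, in which the tool goes at most 41.7 mm and 7.16 degrees, less where a joint would pass 70% of its speed; a pose out of reach is approached as far as the arm can. A call with a number of a shift or a turn outside -1 to 1 is refused whole. A call with a gripper value outside its range is refused whole. The fingers move at their own pace and stop on an object; "squeeze" is the grip in N (left out, the last holds). Time passes only in rows, so rows that repeat a pose let the fingers close. It gives the time, the measured TCP pose, the force, the opening and the grip force at its end, in the units of the state.
- ctrl.sense(): the state, without advancing time (a new reading comes with each control period).
- cams.get_image(name): name is "scene" or "top"; returns (picture, depth): 400x640x3 uint8, red, green, blue; 400x640 float32, m along the optical axis (not along the pixel's ray), 0 where there is no reading.
- cams.calibration(name): a dict with "fovy" (degrees; the focal length in pixels is half the picture's height over the tangent of half this angle, whatever the lens; pixels are square), "cx", "cy" (the principal point, pixels), "rvec" (rotation vector, rad) and "tvec" (3), from world to camera coordinates, as OpenCV has them. Camera axes: x right, y down, z forward; pixel columns grow to the right and rows downward; lengths in m; the calibration is good to about 2 mm. A picture is of the moment at which its call begins. calibration takes no time and is no camera call.
- ctrl.hand_in(): hands the job in; it is judged then, once.
The state is a dict: "time_s": time; "joints": joint angles; "joint_velocities": joint speeds; "joint_torque": joint torques, N m; "eef_pos": TCP position; "tcp_rot": TCP orientation; "contact_force": force on the tool from outside, world axes, zero at the start; "torque": the same for the moment, N m; "finger_gap": finger opening in m; "gripper_force": force on a finger pad.
Only numpy, scipy, OpenCV 4.12 (cv2) and the standard library are available. Lean on these libraries where they do the work, as an engineer would, in place of code of your own. Each camera call takes 0.05 s, during which the arm holds its last target. There are 200 camera calls.

TASK

Put away the two white glue bottles with blue nozzles that lie on their sides on the bench, one in each cradle of the sloping rack. Both must lie the same way round: along the cradle, nozzle down the slope and poking out through the notch in the stop board at the rack's low end. Lay them in gently rather than dropping them, and leave the other things on the bench where they are.

Things in the scene. Friction and masses are not known exactly. Their poses are not given: they have to be found in the camera images.
- bottle_a: white glue bottle lying on the bench right of the cabinet, axis 23 mm up: round body 46 mm in diameter, straight for 80 mm, then a tapering shoulder and thin blue nozzle; 130 mm long, about 0.26 kg, rolls. Origin on its axis, 50 mm from the flat base and 80 mm from the nozzle tip, a good place to grip across. x runs along it toward the nozzle; y and z roll with it. Both loose bottles are alike.
- bottle_a_tip (a point): tip of that bottle's nozzle, on its axis
- bottle_a_base (a point): centre of that bottle's flat base
- bottle_b: white glue bottle lying on the bench right of the cabinet, axis 23 mm up: round body 46 mm in diameter, straight for 80 mm, then a tapering shoulder and thin blue nozzle; 130 mm long, about 0.26 kg, rolls. Origin on its axis, 50 mm from the flat base and 80 mm from the nozzle tip, a good place to grip across. x runs along it toward the nozzle; y and z roll with it. Both loose bottles are alike.
- bottle_b_tip (a point): tip of that bottle's nozzle, on its axis
- bottle_b_base (a point): centre of that bottle's flat base
- rack_bed: sloping bed of the bottle rack (fixed) between drawer cabinet (166 mm high) and toolbox (161 mm): plywood board 178 x 116 mm, rising at 25 degrees to the left and somewhat toward the robot, with two cradles side by side, 85 mm apart. Origin on the board's face at the inner face of the stop at the low end, midway between the cradles; x up the slope along the cradles, y across them toward the robot, z square to the board, upward.
- cradle_far (a point): in the cradle farther from the robot, the point where a bottle's origin lies when properly in place, 52 mm up from the stop's inner face and 30 mm above the board (the nozzle tip is then 28 mm past that face); axes as rack_bed. A cradle is two rods 12 mm thick, centres 32 mm apart, lying on the board along its x; the bottle lies on both.
- cradle_near (a point): the same point in the cradle nearer the robot (y = +42 mm; the far one is at y = -42 mm). The stop across the low end is 8 mm thick and stands 42 mm high square to the board; before each cradle it has a notch 30 mm wide, open at the top, down to 12 mm above the board: the nozzle pokes through, the shoulder rests on the stop.
- pine_block: bystander to be left alone: offcut of pine, 45 x 90 x 36 mm high; origin at the centre of its underside, z up
- stapler: bystander to be left alone: blue desk stapler, 34 x 140 x 36 mm high; origin at the centre of its underside, z up
- duct_roll: bystander to be left alone: grey roll of tape lying flat, 99 mm across, 48 mm high; origin at the centre of its underside, z up

How it is judged:
By the outcome, as a careful person would: the job done as asked, in the order asked, and still so for the second after the job is handed in, with the robot touching nothing.
It also fails if it takes over 72 s, if anything falls off the work surface, if the arm or the gripper's body presses on something with over 40 N, if the wrist force passes 120 N, or if a joint passes its speed limit or range.

## Working session

There is one attempt and no reset: what is moved stays moved. The work goes in short steps, Python scripts to look and compute and a tool call to move; the robot and the scene stay as the last step left them, time stands still between calls to the robot, and variables do not carry over. Pictures are saved under pics/ and viewed, at most 10 in all, crops included, and the job is handed in when it is done.

Besides the shell and the picture viewer there is one more tool, called after "Call:" as name(argument=value, ...), one argument or row to a line, values as JSON. servo_tool: Moves the arm, as the interface text tells. Shifts and turns lie within -1 to 1; 1 stands for 0.75 m of shift or 90 degrees of turn. Its arguments: {"type":"object","properties":{"turn":{"type":"array"},"delta_pos":{"type":"array"},"jaw":{"type":"array"},"squeeze":{"type":"number"}},"required":["turn","delta_pos","jaw"]}

```bash
mkdir -p pics; cat > h.py <<'E'
import numpy as np, cv2
from rig import ctrl, cams
from scipy.spatial.transform import Rotation as R
def shot(n):
    im,d=cams.get_image(n); np.savez(f'/tmp/{n}.npz',im=im,d=d); return im,d
def load(n):
    z=np.load(f'/tmp/{n}.npz'); return z['im'],z['d']
def world(n,d):
    c=cams.calibration(n); f=200/np.tan(np.radians(c['fovy'])/2)
    v,u=np.mgrid[0:400,0:640]
    P=np.stack([(u-c['cx'])/f*d,(v-c['cy'])/f*d,d],-1)
    Rm=R.from_rotvec(np.ravel(c['rvec'])).as_matrix()
    return (P-np.ravel(c['tvec']))@Rm
def px(n,p):
    c=cams.calibration(n); f=200/np.tan(np.radians(c['fovy'])/2)
    q=R.from_rotvec(np.ravel(c['rvec'])).apply(p)+np.ravel(c['tvec'])
    return q[...,:2]/q[...,2:]*f+[c['cx'],c['cy']]
E
python3 - <<'E'
from h import *
for n in('scene','top'):
    im,d=shot(n); cv2.imwrite(f'pics/{n}0.png',im[...,::-1]); print(n,cams.calibration(n))
s=ctrl.sense();print(s)
E
```

```text
scene {'fovy': 43.15059964502466, 'cx': 314.94178483877033, 'cy': 191.65997194693966, 'rvec': array([ 1.96047314, -0.86947258,  0.47829086]), 'tvec': array([-0.30577969,  0.24455582,  1.43322867])}
top {'fovy': 44.084317538302955, 'cx': 319.8911111316226, 'cy': 205.94217164370315, 'rvec': array([ 1.74581028, -2.05605382,  0.59074372]), 'tvec': array([0.01617262, 0.40781916, 1.84261999])}
{'time_s': 0.1, 'joints': array([ 1.13619934,  0.62925194,  0.0384406 ,  1.51826742, -0.02702464,
        0.99626769, -0.02001973]), 'joint_velocities': array([-0.00096001, -0.0023908 ,  0.00150748, -0.00128761, -0.00097725,
       -0.00079204, -0.00205198]), 'joint_torque': array([ 2.37163003e-03, -5.64534974e+01,  1.23030379e+00, -1.93973279e+01,
        1.12476374e-02,  5.46387761e-03, -1.05573636e-05]), 'eef_pos': array([ 0.23415273, -0.6057476 ,  0.21708225]), 'tcp_rot': array([-3.08671908e+00, -5.75679104e-01,  4.72567801e-04]), 'contact_force': array([-0.45373014,  0.07390246, -0.68900833]), 'torque': array([ 0.02575368, -0.02852331, -0.01525939]), 'gripper_force': 0.0, 'finger_gap': 0.08555666261876417}
```

View pics/scene0.png

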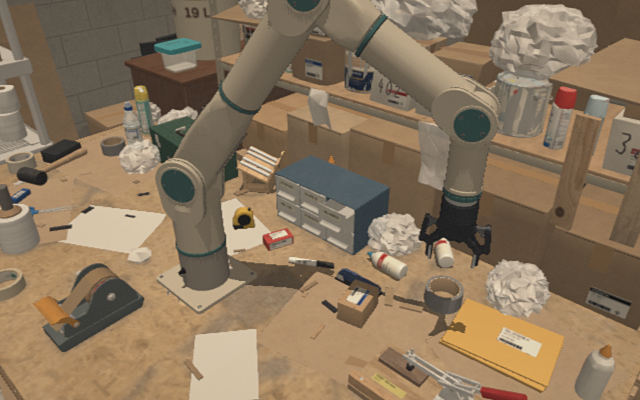

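View pics/top0.png

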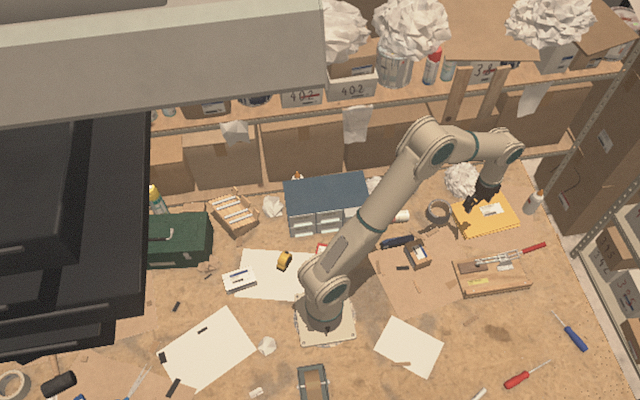

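The scene view shows bottles near (388,264) and (444,253, partly behind the gripper). The rack is at (233,212) in the top view, between the green toolbox and the blue cabinet. Next I'll enlarge these areas.

```bash
python3 - <<'E'
from h import *
im,d=load('scene'); t,td=load('top')
a=cv2.resize(im[225:325,330:463],None,fx=6,fy=6,interpolation=3)[:300*2]
b=cv2.resize(t[180:250,195:288],None,fx=6,fy=6,interpolation=3)
c=cv2.resize(im[140:200,225:318],None,fx=6,fy=6,interpolation=3)
cv2.imwrite('pics/a1.png',a[...,::-1])
W=np.zeros((600,800,3),np.uint8)
b=cv2.resize(t[185:245,200:260],(400,400),interpolation=3);c=cv2.resize(im[140:200,230:290],(400,400),interpolation=3)
W[:400,:400]=b;W[:400,400:]=c
cv2.imwrite('pics/r1.png',W[:400,:,::-1])
P=world('scene',d);Q=world('top',td)
for u,v in[(382,258),(395,266),(403,272),(372,257),(444,248),(446,260),(440,242),(360,310),(440,295),(360,280),(395,235)]:print('s',u,v,P[v,u].round(3))
for u,v in[(225,200),(235,210),(245,220),(220,215),(300,190),(360,180),(290,205),(205,220)]:print('t',u,v,Q[v,u].round(3))
E
```

```text
s 382 258 [ 0.36  -0.344  0.04 ]
s 395 266 [ 0.354 -0.392  0.04 ]
s 403 272 [ 0.37  -0.411  0.019]
s 372 257 [-0.6   -0.983  0.939]
s 444 248 [ 0.515 -0.452  0.042]
s 446 260 [ 0.487 -0.477  0.028]
s 440 242 [ 0.528 -0.431  0.046]
s 360 310 [ 0.139 -0.438  0.059]
s 440 295 [ 0.378 -0.526 -0.001]
s 360 280 [ 0.252 -0.35   0.031]
s 395 235 [ 0.437 -0.332  0.073]
t 225 200 [0.525 0.327 0.08 ]
t 235 210 [0.471 0.29  0.077]
t 245 220 [0.42  0.254 0.072]
t 220 215 [0.442 0.348 0.1  ]
t 300 190 [0.462 0.019 0.167]
t 360 180 [ 0.474 -0.225  0.161]
t 290 205 [0.401 0.067 0.164]
t 205 220 [0.406 0.401 0.136]
```

View pics/a1.png

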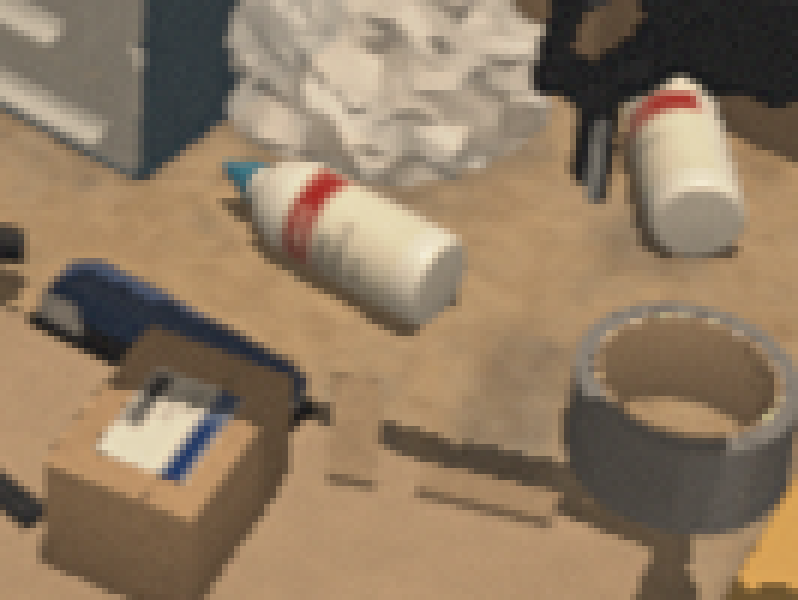

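View pics/r1.png

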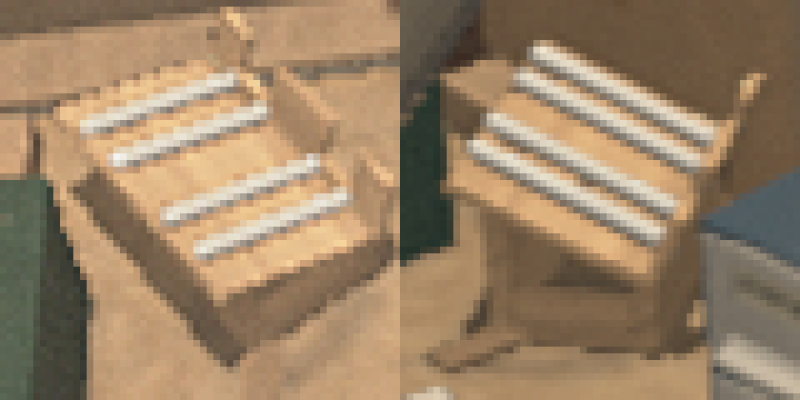

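Bottle A's base is at about (402.5,272.5) and its blue tip at (368,254), pointing left and away. Bottle B's base is at about (447,262) and its axis runs up past (441,242). The rack's four rods and the stop pieces on its right are clear in both views. I'll fit poses now.

```bash
cat > fit.py <<'E'
from h import *
from scipy.optimize import least_squares
def ray(n,u,v,z):
    c=cams.calibration(n); f=200/np.tan(np.radians(c['fovy'])/2)
    Rm=R.from_rotvec(np.ravel(c['rvec'])).as_matrix(); o=-Rm.T@np.ravel(c['tvec'])
    k=Rm.T@np.array([(u-c['cx'])/f,(v-c['cy'])/f,1]); return o+k*(z-o[2])/k[2]
def rackR(yaw):
    xa=np.array([np.cos(yaw)*np.cos(.4363),np.sin(yaw)*np.cos(.4363),np.sin(.4363)])
    ya=np.array([-np.sin(yaw),np.cos(yaw),0]); 
    return np.stack([xa,ya,np.cross(xa,ya)],1)
E
python3 - <<'E'
from fit import *
for n in('scene','top'):
    c=cams.calibration(n);print(n,-R.from_rotvec(np.ravel(c['rvec'])).as_matrix().T@np.ravel(c['tvec']))
for k,(b,t) in dict(a=((402.5,272.5),(368,253.7)),b=((446.7,262),(441.5,242))).items():
    B=ray('scene',*b,.023);T=ray('scene',*t,.023);print(k,B.round(4),T.round(4),np.linalg.norm(T-B),np.degrees(np.arctan2(*(T-B)[1::-1])))
im,d=load('scene');P=world('scene',d)
for k,(u0,u1,v0,v1,g) in dict(a=(372,407,253,280,(.37,-.37,2.)),b=(435,454,238,267,(.5,-.45,.5))).items():
    q=P[v0:v1,u0:u1].reshape(-1,3);c=im[v0:v1,u0:u1].reshape(-1,3).astype(int)
    m=(q[:,2]>.012)&(q[:,2]<.06)&(c.min(1)>135)&(q[:,0]>.2); q=q[m]
    def f(p):
        n=np.array([-np.sin(p[2]),np.cos(p[2])]);l=(q[:,:2]-p[:2])@n
        return np.hypot(l,q[:,2]-.023)-.023
    r=least_squares(f,g,loss='soft_l1',f_scale=.003);x=np.array([np.cos(r.x[2]),np.sin(r.x[2])])
    l=(q[:,:2]-r.x[:2])@x
    print(k,len(q),r.x,np.degrees(r.x[2]),np.abs(r.fun).mean(),'lo',r.x[:2]+x*np.percentile(l,2),'hi',r.x[:2]+x*np.percentile(l,98))
top=np.array([[85,128,237,80],[112,160,266,110],[165,216,318,162],[198,252,347,196]])/6.667+[200,185,200,185]
sc=np.array([[135,52,318,132],[118,80,303,163],[90,118,278,205],[70,148,262,238]])/6.667+[230,140,230,140]
ys=np.array([-58,-26,26,58])/1e3
def pts(p):
    M=rackR(p[3]);return M,lambda L:p[:3]+np.asarray(L)@M.T
for s in(1,-1):
  def f(p):
    M,g=pts(p);r=[]
    for n,o in(('top',top),('scene',sc)):
        for i in range(4):
            for x,w in((p[5],o[i,:2]),(p[4],o[i,2:])):
                r.append(px(n,g([[x,s*ys[i],.009]]))[0]-w)
    return np.r_[np.ravel(r),(p[4]-.003)*100]
  r=least_squares(f,[.43,.2,.05,2.3 if s==1 else 2.3,0,.16])
  print(s,r.x,np.degrees(r.x[3]),r.cost);print(r.fun[:16].round(1),r.fun[16:].round(1))
E
```

```text
scene [-0.60027165 -0.98257145  0.93897843]
top [-0.64968874  0.0920987   1.7695335 ]
a [ 0.3632 -0.413   0.023 ] [ 0.367  -0.2897  0.023 ] 0.12337538336862866 88.2001634296002
b [ 0.4855 -0.4808  0.023 ] [ 0.5598 -0.4203  0.023 ] 0.09581919881703892 39.157551732472534
a 285 [0.44161181 0.49042213 1.48673455] 85.18361509902479 0.0027218567668424527 lo [ 0.36562603 -0.41137557] hi [ 0.37367777 -0.31581772]
b 197 [-0.16178132 -1.05346635  0.72566922] 41.57778372823751 0.001605711758710075 lo [ 0.48615159 -0.47865372] hi [ 0.54606456 -0.42550202]
1 [0.50080046 0.25524534 0.05140707 2.13307709 0.003      0.11636071] 122.21631490732942 4.81115040791194
[ 0.2 -0.6 -0.1 -0.9  0.7 -0.4  0.1 -0.6  0.3 -0.5 -0.2 -0.6  0.  -0.8
  0.1 -0.7] [-0.5  0.1 -0.8  1.4 -0.4 -0.3 -0.7  0.6 -0.4  0.2 -0.4  0.9 -0.1 -0.3
 -0.3  0.2 -0. ]
-1 [0.51711955 0.26557182 0.04593337 2.38661807 0.00300001 0.12017251] 136.74314248800843 2114.83614396786
[ 20.9  17.1  16.5  12.1  10.6   8.4   6.1   4.   -7.3  -6.1 -11.4  -9.6
 -18.4 -15.2 -21.7 -18.2] [ -6.3  16.1  -3.2  14.9  -3.4   7.8  -1.    6.    1.5  -4.3   2.7  -6.8
   4.9 -12.6   5.  -15.6   0. ]
```

```bash
python3 - <<'E'
from fit import *
S=world('scene',load('scene')[1]).reshape(-1,3);T=world('top',load('top')[1]).reshape(-1,3);Q=np.r_[S,T]
def loc(c,yaw):
    q=Q-np.r_[c,0];a=np.array([np.cos(yaw),np.sin(yaw)]);return q[:,:2]@a,q[:,:2]@[-a[1],a[0]],Q[:,2]
for k,c,y in(('a',(.368,-.362),86.5),('b',(.524,-.4475),40.5)):
    l,w,z=loc(c,np.radians(y))
    for zr in((.01,.06),(.06,.12)):
      m=(abs(l)<.015)&(abs(w)<.09)&(z>zr[0])&(z<zr[1]);print(k,'finger',zr,np.histogram(w[m],np.arange(-.09,.091,.01))[0])
    m=(abs(l)<.05)&(abs(w)<.06)&(z>.06)&(z<.15);print(k,'body',m.sum(),z[m].max() if m.any() else 0,np.c_[l,w,z][m][:3].round(3))
p=np.array([.5008,.2552,.0514]);M=rackR(2.1331)
for n,y in(('far',-.042),('near',.042)):
    C=p+M@[.052,y,.03];print(n,C.round(4))
print(M.round(3))
q=(Q-p)@M
m=(Q[:,2]>.12)&(Q[:,2]<.19)&(q[:,0]<-.0)&(q[:,0]>-.15)&(abs(q[:,1])<.12)
# cabinet nearest along low direction horizontally, by y
h=(Q-p)[:,:2]@[.533,-.846]
for y0 in np.arange(-.12,.13,.03):
    k=(abs(q[:,1]-y0)<.015)&(Q[:,2]>.14)&(Q[:,2]<.18)
    a=h[k&(h>0)&(h<.2)];b=h[k&(h<0)&(h>-.3)]
    print('y',round(y0,2),'cab h',np.percentile(a,3).round(3) if len(a)>5 else None,'toolbox',np.percentile(b,97).round(3) if len(b)>5 else None)
s=ctrl.sense();r=R.from_rotvec(s['tcp_rot']);print(r.as_matrix().round(3))
E
```

```text
a finger (0.01, 0.06) [42 50 31 13  5  0  0  3 23 42 87 53  0  0  0  0  1  1]
a finger (0.06, 0.12) [27 21  1  0  0  0  0  0  0  0  0  0  0  0  0  0  0  0]
a body 56 0.06999292642250637 [[ 0.05  -0.055  0.067]
 [ 0.048 -0.054  0.065]
 [ 0.043 -0.056  0.067]]
b finger (0.01, 0.06) [ 0  0  0  0  0  0  1  9 18 23 27 18  0  0  0  0  0  4]
b finger (0.06, 0.12) [0 0 0 0 0 0 0 0 0 0 0 0 0 0 0 0 0 0]
b body 0 0 []
far [0.518  0.3067 0.1006]
near [0.4469 0.262  0.1006]
[[-0.483 -0.846  0.225]
 [ 0.767 -0.533 -0.358]
 [ 0.423  0.     0.906]]
y -0.12 cab h None toolbox -0.262
y -0.09 cab h None toolbox -0.226
y -0.06 cab h None toolbox -0.193
y -0.03 cab h None toolbox -0.161
y 0.0 cab h None toolbox -0.171
y 0.03 cab h None toolbox -0.19
y 0.06 cab h None toolbox -0.217
y 0.09 cab h 0.14 toolbox -0.233
y 0.12 cab h 0.124 toolbox None
[[ 0.933  0.36  -0.001]
 [ 0.36  -0.933  0.002]
 [ 0.    -0.002 -1.   ]]
```

Call:
servo_tool(
  turn=[
    [0,0,-0.2],
    [0,0,-0.4],
    [0,0,-0.6],
    [0,0,-0.8],
    [0,0,-1],
    [0,0,-1],
    [0,0,-1],
    [0,0,-1],
    [0,0,-1],
    [0,0,-1],
    [0,0,-1],
    [0,0,-1],
    [0,0,-1],
    [0,0,-1],
  ],
  delta_pos=[
    [0.05,0.08,0],
    [0.1,0.16,0],
    [0.15,0.24,0],
    [0.177,0.309,0],
    [0.177,0.309,0],
    [0.177,0.309,0],
    [0.177,0.309,0],
    [0.177,0.309,0],
    [0.177,0.309,0],
    [0.177,0.309,0],
    [0.177,0.309,0],
    [0.177,0.309,0],
    [0.177,0.309,0],
    [0.177,0.309,0],
  ],
  jaw=[-0.41,-0.41,-0.41,-0.41,-0.41,-0.41,-0.41,-0.41,-0.41,-0.41,-0.41,-0.41,-0.41,-0.41],
  squeeze=30,
)

```text
time_s: 1.27
eef_pos: [0.367, -0.3742, 0.2176]
tcp_rot: [2.59, -1.778, -0.001]
contact_force: [-0.5, 0.2, -1.1]
finger_gap: 0.0603
gripper_force: 0.0
```

Call:
servo_tool(
  turn=[
    [0,0,-0.273],
    [0,0,-0.273],
    [0,0,-0.273],
    [0,0,-0.273],
    [0,0,-0.273],
    [0,0,-0.273],
  ],
  delta_pos=[
    [0,0,-0.04],
    [0,0,-0.08],
    [0,0,-0.1],
    [0,0,-0.1],
    [0,0,-0.1],
    [0,0,-0.1],
  ],
  jaw=[-0.41,-0.41,-0.41,-0.41,-0.41,-0.41],
)

```text
time_s: 1.77
eef_pos: [0.3671, -0.3746, 0.1428]
tcp_rot: [2.157, -2.283, -0.0]
contact_force: [0.4, 1.0, 0.6]
finger_gap: 0.0599
gripper_force: 0.0
```

```bash
python3 - <<'E'
from fit import *
im,d=shot('top'); s=ctrl.sense();print(s['time_s'],s['eef_pos'],s['joints'].round(2),s['finger_gap']);print(R.from_rotvec(s['tcp_rot']).as_matrix().round(3))
im2,d2=shot('scene')
W=np.zeros((540,800,3),np.uint8)
W[:,:400]=cv2.resize(im[165:246,370:430],(400,540),interpolation=3)
W[:,400:]=cv2.resize(im2[215:296,350:410+0],(400,540),interpolation=3)
cv2.imwrite('pics/m1.png',W[...,::-1])
print(px('top',np.array([[.368,-.362,.046],[.363,-.413,.023],[.372,-.29,.023],[.524,-.4475,.046]])))
E
```

```text
1.8167 [ 0.36733153 -0.37484807  0.1431814 ] [ 0.39  0.61  0.53  1.95 -0.47  0.7  -1.99] 0.05997542977609008
[[-0.057 -0.998  0.   ]
 [-0.998  0.057 -0.   ]
 [ 0.    -0.    -1.   ]]
[[396.59545884 212.52676773]
 [408.25465549 214.73517329]
 [378.74095306 217.13520588]
 [407.2916796  179.2952774 ]]
```

View pics/m1.png

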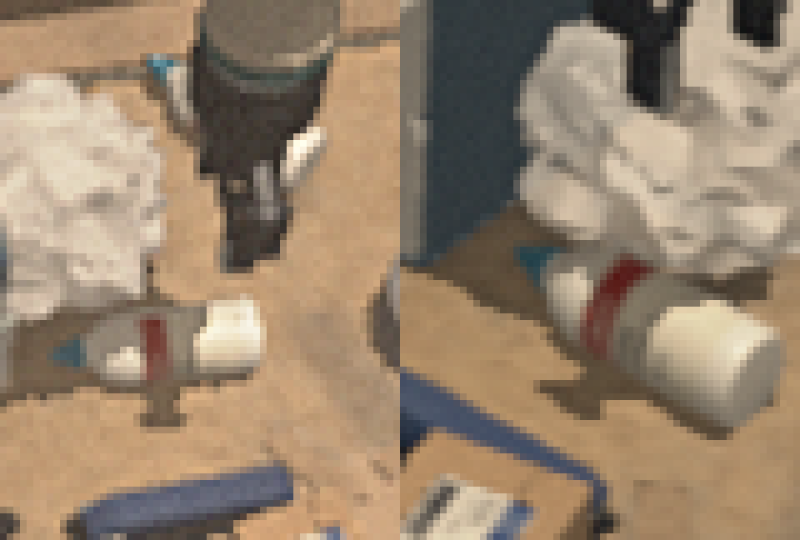

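The top crop shows A's tip at about (378,218) and its base at about (409,216), matching the estimate within 3 mm. The paper ball stays clear of the gripping spot near the base. B's tip shows at about (393,175). I'll grip A.

Call:
servo_tool(
  turn=[
    [0,0,0],
    [0,0,0],
    [0,0,0],
    [0,0,0],
    [0,0,0],
    [0,0,0],
    [0,0,0],
    [0,0,0],
    [0,0,0],
    [0,0,0],
    [0,0,0],
    [0,0,0],
  ],
  delta_pos=[
    [0,0,-0.035],
    [0,0,-0.07],
    [0,0,-0.1],
    [0,0,-0.13],
    [0,0,-0.152],
    [0,0,-0.152],
    [0,0,-0.152],
    [0,0,-0.152],
    [0,0,-0.152],
    [0,0,-0.152],
    [0,0,-0.152],
    [0,0,-0.152],
  ],
  jaw=[-0.41,-0.41,-0.41,-0.41,-0.41,-0.41,0.2,0.2,0.2,0.2,0.2,0.2],
  squeeze=30,
)

```text
time_s: 2.87
eef_pos: [0.3675, -0.3748, 0.0296]
tcp_rot: [-2.154, 2.287, -0.002]
contact_force: [0.1, 0.7, 0.3]
finger_gap: 0.0343
gripper_force: 0.0
```

```bash
python3 - <<'E'
from fit import *
print(ray('top',393.3,175.2,.023),ray('top',415.8,188,.023))
E
```

```text
[ 0.57138906 -0.40016623  0.023     ] [ 0.48876502 -0.47898624  0.023     ]
```

```bash
python3 - <<'E'
from fit import *
im,d=shot('top'); s=ctrl.sense();print(s['time_s'],s['eef_pos'],s['finger_gap'],s['gripper_force'])
im2,d2=shot('scene')
W=np.zeros((540,800,3),np.uint8)
W[:,:400]=cv2.resize(im[165:246,370:430],(400,540),interpolation=3)
W[:,400:]=cv2.resize(im2[215:296,350:410+0],(400,540),interpolation=3)
cv2.imwrite('pics/m2.png',W[...,::-1])
print(px('scene',s['eef_pos']),px('top',s['eef_pos']))
E
```

```text
2.9167 [ 0.36740619 -0.37464929  0.02936938] 0.03439900135265748 0.0
[392.16511464 264.16918401] [399.15418588 214.34797412]
```

View pics/m2.png

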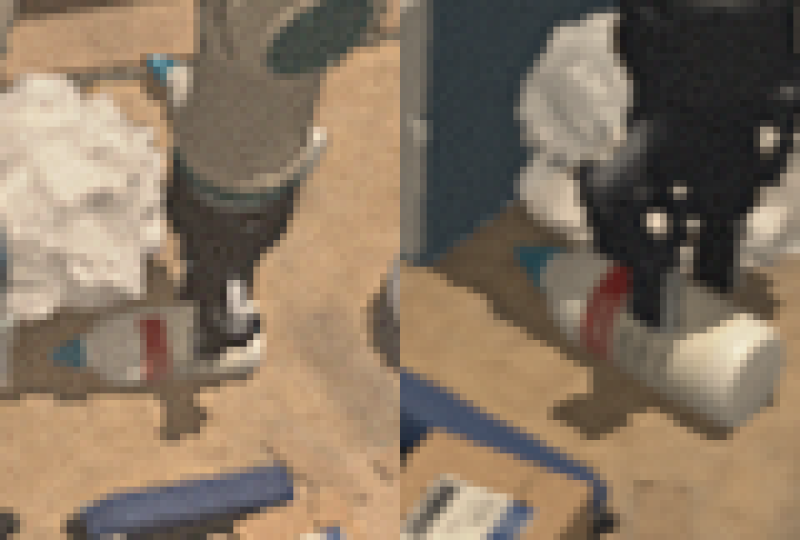

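The gripper looks as if it is standing on or in bottle A, with a fingertip at scene pixel (388,263). Depth will show where the fingers really are.

```bash
python3 - <<'E'
from fit import *
im,d=load('scene');P=world('scene',d);s=ctrl.sense();M=R.from_rotvec(s['tcp_rot']).as_matrix();print(M.round(2))
for u,v in[(388,262),(387,258),(390,250),(396,257),(397,254),(400,268),(406,272),(380,262),(392,262)]:print(u,v,im[v,u],P[v,u].round(3))
for z in(0.017,-.03):
  for y in(-.017,.017):print(z,y,px('scene',s['eef_pos']+M@[0,y,z]))
q=P[240:285,375:410].reshape(-1,3);c=im[240:285,375:410].reshape(-1,3).astype(int)
m=(c.min(1)>150)&(q[:,2]>.005)&(q[:,2]<.06)&(q[:,0]>.2);print(q[m].min(0),q[m].max(0))
print(s['joints'],s['contact_force'],s['joint_torque'].round(1))
E
```

```text
[[-0.06 -1.    0.  ]
 [-1.    0.06 -0.  ]
 [ 0.   -0.   -1.  ]]
388 262 [33 32 32] [ 0.344 -0.375  0.051]
387 258 [31 30 30] [ 0.334 -0.378  0.072]
390 250 [41 38 38] [ 0.335 -0.385  0.103]
396 257 [35 34 32] [ 0.385 -0.374  0.045]
397 254 [27 29 25] [ 0.384 -0.377  0.057]
400 268 [236 226 199] [ 0.357 -0.407  0.04 ]
406 272 [148 129 104] [ 0.394 -0.406  0.002]
380 262 [104  65  55] [ 0.35  -0.345  0.032]
392 262 [107  98  83] [ 0.359 -0.379  0.044]
0.017 -0.017 [395.480856   266.22995691]
0.017 0.017 [387.95610026 271.65428375]
-0.03 -0.017 [396.62194226 253.14492386]
-0.03 0.017 [388.98480461 258.47441385]
[ 0.34560129 -0.41082804  0.00709943] [ 0.47173403 -0.27820762  0.05090309]
[ 0.50813423  0.7825492   0.3603203   2.01534756 -0.60964479  0.44907114
 -1.87076182] [-0.03859635 -0.34555584  0.11942079] [ -0.  -51.    6.   -8.2   0.   -0.    0. ]
```

```bash
python3 - <<'E'
from fit import *
def tips(n,p,yaw,g,z):
    a=np.array([np.cos(yaw),np.sin(yaw),0]);return [px(n,np.array(p)+[0,0,-z]+s*a*g/2).round(1).tolist() for s in(1,-1)]
for n in('scene','top'):
  print(n,'start',tips(n,[.2342,-.6057,.2171],np.radians(-68.9),.1,.017),tips(n,[.2342,-.6057,.2171],np.radians(-68.9),.1,-.02))
  print(n,'m1',tips(n,[.3673,-.3748,.1432],np.radians(-3.4),.075,.017),tips(n,[.3673,-.3748,.1432],np.radians(-3.4),.075,-.02))
im,d=shot('scene');P=world('scene',d);q=P.reshape(-1,3);c=im.reshape(-1,3).astype(int)
s=ctrl.sense();e=s['eef_pos'];m=(c.max(1)<60)&(np.abs(q[:,:2]-e[:2]).max(1)<.06)&(q[:,2]>.02)
print(np.c_[q[m],][np.argsort(q[m,2])[:12]].round(3)); print(e,s['finger_gap'])
E
python3 - <<'E'
import cv2
a=cv2.imread('pics/scene0.png');cv2.imwrite('pics/s0c.png',cv2.resize(a[200:275,410:505],None,fx=6,fy=6,interpolation=cv2.INTER_CUBIC))
E
```

```text
scene start [[471.5, 281.3], [425.8, 270.9]] [[474.0, 268.1], [427.4, 257.9]]
scene m1 [[403.0, 230.7], [385.8, 242.1]] [[404.0, 219.6], [386.6, 230.8]]
top start [[484.1, 205.6], [463.1, 217.1]] [[486.7, 200.1], [465.4, 211.8]]
top m1 [[400.3, 193.7], [403.9, 209.4]] [[401.5, 188.5], [405.1, 204.3]]
[[ 0.384 -0.378  0.043]
 [ 0.384 -0.375  0.046]
 [ 0.384 -0.368  0.046]
 [ 0.385 -0.385  0.046]
 [ 0.381 -0.374  0.047]
 [ 0.381 -0.383  0.048]
 [ 0.384 -0.375  0.049]
 [ 0.381 -0.373  0.049]
 [ 0.385 -0.37   0.05 ]
 [ 0.383 -0.368  0.05 ]
 [ 0.381 -0.38   0.05 ]
 [ 0.383 -0.378  0.051]]
[ 0.36723672 -0.37454328  0.0290988 ] 0.03439725234655765
```

View pics/s0c.png

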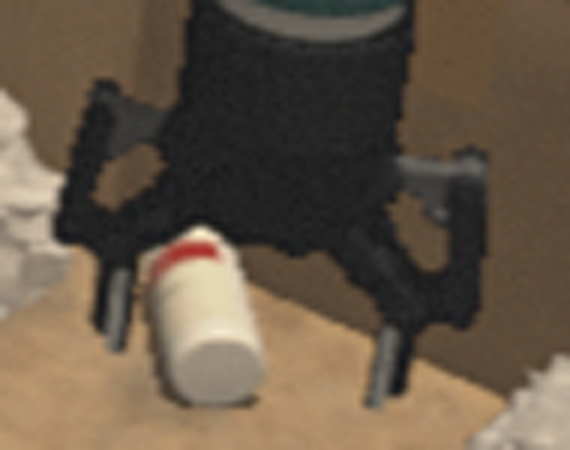

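The start crop shows the fingertips at (429,258) and (472,267). That is about 35 mm higher than the stated tool frame predicts, and depth now puts them at z≈0.046. So I'll reopen and descend further, watching the force.

Call:
servo_tool(
  turn=[
    [0,0,0],
    [0,0,0],
    [0,0,0],
    [0,0,0],
    [0,0,0],
    [0,0,0],
    [0,0,0],
    [0,0,0],
    [0,0,0],
  ],
  delta_pos=[
    [0,0,0.01],
    [0,0,0.01],
    [0,0,0.01],
    [0,0,0.01],
    [0,0,-0.01],
    [0,0,-0.02],
    [0,0,-0.03],
    [0,0,-0.035],
    [0,0,-0.035],
  ],
  jaw=[-0.41,-0.41,-0.41,-0.41,-0.41,-0.41,-0.41,-0.41,-0.41],
)

```text
time_s: 3.77
eef_pos: [0.3665, -0.3741, 0.0017]
tcp_rot: [2.153, -2.287, -0.003]
contact_force: [-0.1, -0.1, 0.7]
finger_gap: 0.06
gripper_force: 0.0
```

```bash
cat > tip.py <<'E'
from fit import *
im,d=shot('scene');P=world('scene',d);q=P.reshape(-1,3);c=im.reshape(-1,3).astype(int)
s=ctrl.sense();e=s['eef_pos'];m=(c.max(1)<60)&(np.abs(q[:,:2]-e[:2]).max(1)<.06)&(q[:,2]>.004)
for k in(q[:,0]<e[0],q[:,0]>e[0]):
  w=q[m&k];print(w[np.argsort(w[:,2])[:5]].round(3).tolist())
print(s['time_s'],e,s['finger_gap'],s['contact_force'].round(1))
E
python3 tip.py
```

```text
[[0.326, -0.376, 0.031], [0.322, -0.379, 0.032], [0.322, -0.376, 0.033], [0.321, -0.369, 0.034], [0.319, -0.374, 0.034]]
[[0.399, -0.383, 0.027], [0.398, -0.38, 0.029], [0.395, -0.368, 0.032], [0.395, -0.385, 0.033], [0.394, -0.379, 0.035]]
3.8167 [ 0.36674077 -0.37438129  0.00222148] 0.06027705402672585 [-0.5 -0.1  0.2]
```

Call:
servo_tool(
  turn=[
    [0,0,0],
    [0,0,0],
    [0,0,0],
    [0,0,0],
    [0,0,0],
    [0,0,0],
    [0,0,0],
    [0,0,0],
    [0,0,0],
    [0,0,0],
  ],
  delta_pos=[
    [0,0,-0.01],
    [0,0,-0.02],
    [0,0,-0.024],
    [0,0,-0.024],
    [0,0,-0.024],
    [0,0,-0.024],
    [0,0,-0.024],
    [0,0,-0.024],
    [0,0,-0.024],
    [0,0,-0.024],
  ],
  jaw=[-0.41,-0.41,-0.41,-0.41,0.2,0.2,0.2,0.2,0.2,0.2],
  squeeze=30,
)

```text
time_s: 4.65
eef_pos: [0.3672, -0.3747, -0.0153]
tcp_rot: [2.154, -2.287, 0.001]
contact_force: [-0.1, -1.1, -0.6]
finger_gap: 0.0442
gripper_force: 30.9
```

```bash
python3 tip.py
```

```text
[[0.333, -0.369, 0.009], [0.332, -0.377, 0.01], [0.333, -0.38, 0.011], [0.336, -0.377, 0.011], [0.332, -0.366, 0.011]]
[[0.39, -0.378, 0.033], [0.391, -0.374, 0.034], [0.388, -0.366, 0.035], [0.389, -0.382, 0.036], [0.39, -0.371, 0.036]]
4.7 [ 0.36724213 -0.37469632 -0.01524286] 0.044133545900609666 [ 0.9 -1.  -1.2]
```

Call:
servo_tool(
  turn=[
    [0,0,0],
    [0,0,0],
    [0,0,0],
    [0,0,0.08],
    [0,0,0.16],
    [0,0,0.24],
    [0,0,0.32],
    [0,0,0.4],
    [0,0,0.48],
    [0,0,0.56],
    [0,0,0.64],
    [0,0,0.72],
    [0,0,0.8],
    [0,0,0.88],
    [0,0,0.96],
    [0,0,1],
    [0,0,1],
  ],
  delta_pos=[
    [0,0,0.02],
    [0,0,0.06],
    [0,0,0.1],
    [0,0,0.15],
    [0,0,0.2],
    [0,0,0.25],
    [0,0,0.3],
    [0,0,0.35],
    [0,0,0.4],
    [0,0,0.425],
    [0.01,0.03,0.425],
    [0.02,0.06,0.425],
    [0.03,0.1,0.425],
    [0.04,0.14,0.425],
    [0.05,0.18,0.425],
    [0.06,0.22,0.425],
    [0.07,0.26,0.425],
  ],
  jaw=[0.2,0.2,0.2,0.2,0.2,0.2,0.2,0.2,0.2,0.2,0.2,0.2,0.2,0.2,0.2,0.2,0.2],
  squeeze=40,
)

```text
time_s: 6.12
eef_pos: [0.4187, -0.178, 0.3031]
tcp_rot: [-3.14, 0.09, 0.002]
contact_force: [0.6, -0.3, -1.9]
finger_gap: 0.0438
gripper_force: 41.8
```

Call:
servo_tool(
  turn=[
    [0,0,0.08],
    [0,0,0.16],
    [0,0,0.24],
    [0,0,0.32],
    [0,0,0.4],
    [0,0,0.48],
    [0,0,0.56],
    [0,0,0.64],
    [0,0,0.72],
    [0,0,0.8],
    [0,0,0.88],
    [0,0,0.96],
    [0,0,1],
    [0,0,1],
    [0,0,1],
    [0,0,1],
    [0,0,1],
  ],
  delta_pos=[
    [0.01,0.04,0],
    [0.02,0.08,0],
    [0.03,0.12,0],
    [0.04,0.16,0],
    [0.05,0.2,0],
    [0.06,0.24,0],
    [0.07,0.28,0],
    [0.08,0.32,0],
    [0.09,0.36,0],
    [0.1,0.4,0],
    [0.11,0.44,0],
    [0.12,0.48,0],
    [0.13,0.52,0],
    [0.13,0.56,0],
    [0.13,0.6,0],
    [0.13,0.63,0],
    [0.13,0.63,0],
  ],
  jaw=[0.2,0.2,0.2,0.2,0.2,0.2,0.2,0.2,0.2,0.2,0.2,0.2,0.2,0.2,0.2,0.2,0.2],
)

```text
time_s: 7.53
eef_pos: [0.5147, 0.2992, 0.3025]
tcp_rot: [-2.276, -2.159, -0.002]
contact_force: [-0.0, 0.9, -2.6]
finger_gap: 0.0443
gripper_force: 41.8
```

```bash
cat > go.py <<'E'
import sys
from fit import *
# usage: go.py x y z : moves from measured pose to rack orientation at given reported TCP
s=ctrl.sense();M=rackR(2.1331);Rt=R.from_matrix(np.stack([M[:,0],-M[:,1],-M[:,2]],1))
dr=(Rt*R.from_rotvec(s['tcp_rot']).inv()).as_rotvec()
print('turn',(dr/(np.pi/2)).round(3),'gap',s['finger_gap'],s['time_s'],s['eef_pos'],s['joints'].round(2))
if len(sys.argv)>3: print('dpos',((np.array(sys.argv[1:4],float)-s['eef_pos'])/.75).round(4))
E
python3 go.py .518 .307 .305
```

```text
turn [0.271 0.069 0.385] gap 0.04428919458265505 7.5333 [0.51468149 0.29923503 0.30254507] [-0.37  0.48 -0.32  1.56  0.16  1.13 -0.77]
dpos [0.0044 0.0104 0.0033]
```

Call:
servo_tool(
  turn=[
    [0.045,0.011,0.064],
    [0.09,0.023,0.128],
    [0.135,0.034,0.192],
    [0.18,0.046,0.256],
    [0.226,0.057,0.32],
    [0.271,0.069,0.385],
    [0.271,0.069,0.385],
    [0.271,0.069,0.385],
    [0.271,0.069,0.385],
    [0.271,0.069,0.385],
  ],
  delta_pos=[
    [0,0,0],
    [0,0,0],
    [0,0,0],
    [0,0.01,-0.02],
    [0.004,0.01,-0.04],
    [0.004,0.01,-0.07],
    [0.004,0.01,-0.07],
    [0.004,0.01,-0.07],
    [0.004,0.01,-0.07],
    [0.004,0.01,-0.07],
  ],
  jaw=[0.2,0.2,0.2,0.2,0.2,0.2,0.2,0.2,0.2,0.2],
)

```text
time_s: 8.37
eef_pos: [0.5195, 0.3024, 0.2533]
tcp_rot: [-1.336, -2.404, -0.295]
contact_force: [0.6, 1.3, -2.4]
finger_gap: 0.0441
gripper_force: 41.9
```

```bash
python3 go.py; python3 - <<'E'
from fit import *
im,d=shot('top');im2,d2=shot('scene')
s=ctrl.sense();u,v=px('top',s['eef_pos']).astype(int);a,b=px('scene',s['eef_pos']).astype(int);print(u,v,a,b)
W=np.zeros((480,800,3),np.uint8)
W[:,:400]=cv2.resize(im[v-36:v+36,u-30:u+30],(400,480),interpolation=3)
W[:,400:]=cv2.resize(im2[b-36:b+36,a-30:a+30],(400,480),interpolation=3)
cv2.imwrite('pics/p1.png',W[...,::-1])
E
```

```text
turn [0.002 0.003 0.004] gap 0.044141975432131886 8.3667 [0.51947714 0.30241086 0.25332785] [ 0.05  0.65 -0.63  1.58 -0.07  1.04  0.11]
223 175 264 114
```

View pics/p1.png

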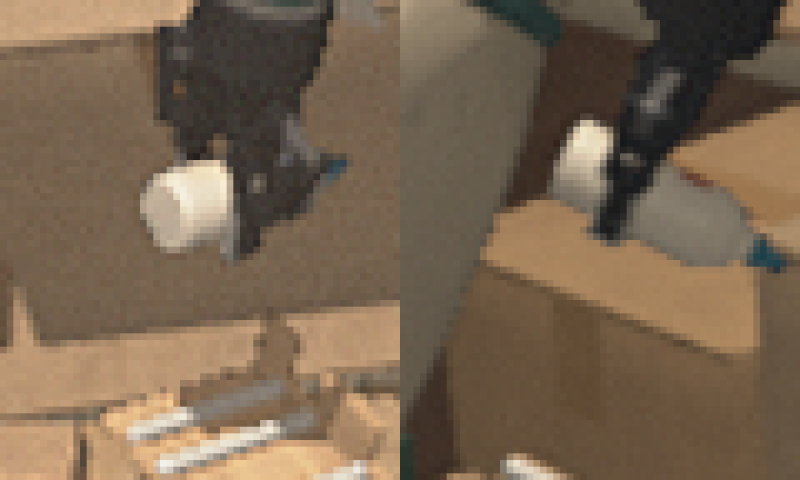

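The bottle is held with its nozzle down-slope. In the top view its base is at about (218.5,170.2) and its tip at (244.9,163.8). In the scene view they are at (258.9,102) and (291.3,117.9). I'll triangulate.

```bash
cat > tri.py <<'E'
from fit import *
p0=np.array([.5008,.2552,.0514]);M=rackR(2.1331)
def tri(bt,bs,tt,ts):
    def f(x):
        P=x[:3];a=np.array([np.cos(x[3])*np.cos(x[4]),np.sin(x[3])*np.cos(x[4]),np.sin(x[4])])
        return np.r_[px('top',P)-bt,px('scene',P)-bs,px('top',P+.13*a)-tt,px('scene',P+.13*a)-ts]
    r=least_squares(f,[.5,.3,.25,-1.,-.43]);x=r.x
    a=np.array([np.cos(x[3])*np.cos(x[4]),np.sin(x[3])*np.cos(x[4]),np.sin(x[4])])
    O=x[:3]+.05*a
    print('res',r.fun.round(1),'yaw,pitch',np.degrees(x[3:]).round(1),'origin',O.round(4),'rack',((O-p0)@M).round(4),'dir',(a@M).round(3));return O
E
python3 - <<'E'
from tri import *
O=tri((218.5,170.2),(258.9,102),(244.9,163.75),(291.3,117.9))
s=ctrl.sense();T=R.from_rotvec(s['tcp_rot']).as_matrix();print('bottle origin in tool',(T.T@(O-s['eef_pos'])).round(4),'tool z',T[:,2].round(3))
# expectation from pick, tool offset vs world offset
E
```

```text
res [-0.2  0.3 -0.4 -0.5  0.2 -0.7  0.2  0.7] yaw,pitch [-55.9 -26.9] origin [0.53   0.2761 0.2821] rack [ 0.0994 -0.0359  0.2082] dir [-0.999 -0.029 -0.034]
bottle origin in tool [-0.0131 -0.0049 -0.0378] tool z [-0.219  0.355 -0.909]
```

Call:
servo_tool(
  turn=[
    [0,0,0],
    [0,0,0],
    [0,0,0],
    [0,0,0],
    [0,0,0],
    [0,0,0],
    [0,0,0],
    [0,0,0],
  ],
  delta_pos=[
    [-0.003,0.008,-0.04],
    [-0.006,0.016,-0.08],
    [-0.009,0.024,-0.12],
    [-0.012,0.032,-0.16],
    [-0.014,0.038,-0.185],
    [-0.014,0.038,-0.192],
    [-0.014,0.038,-0.192],
    [-0.014,0.038,-0.192],
  ],
  jaw=[0.2,0.2,0.2,0.2,0.2,0.2,0.2,0.2],
)

```text
time_s: 9.13
eef_pos: [0.5105, 0.3297, 0.1085]
tcp_rot: [-1.337, -2.403, -0.295]
contact_force: [0.2, -0.1, -1.5]
finger_gap: 0.044
gripper_force: 41.9
```

```bash
python3 go.py; python3 - <<'E'
from tri import *
im,d=shot('top');im2,d2=shot('scene')
s=ctrl.sense();print(s['contact_force'])
W=np.zeros((600,800,3),np.uint8)
W[:,:400]=cv2.resize(im[178:238,205:245],(400,600),interpolation=3)
W[:,400:]=cv2.resize(im2[122:182,250:290],(400,600),interpolation=3)
cv2.imwrite('pics/p2.png',W[...,::-1])
for n in('top','scene'):
  for l in((.115,-.042,.065),(-.015,-.042,.065)): print(n,px(n,p0+M@l))
E
```

```text
turn [0.002 0.002 0.005] gap 0.04398571863656873 9.1333 [0.51049582 0.32971085 0.10854489] [-0.03  0.83 -0.58  1.7  -0.01  0.74  0.11]
[-0.20473249  0.54610962 -1.96304929]
top [217.93543518 195.67553851]
top [243.964118   187.31417136]
scene [253.93190418 137.97672862]
scene [285.70470773 153.57287914]
```

View pics/p2.png

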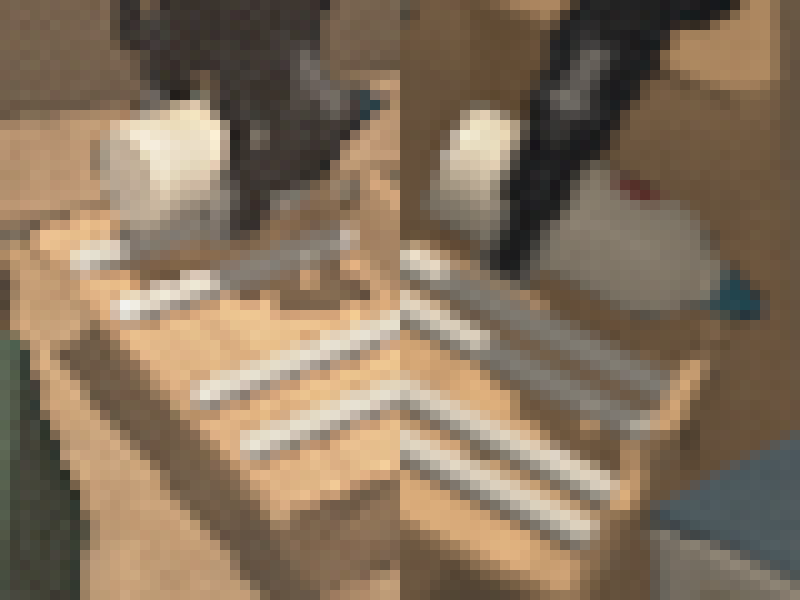

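The bottle hovers over the far cradle. Its base is at top (217.5,195) and scene (254.7,138), and its tip at top (243,188.2) and scene (286.2,152.5), all within 1 px of prediction. I'll refine numerically, and set up a whiteness check for centring.

```bash
python3 - <<'E'
from tri import *
O=tri((217.5,195.0),(254.7,138),(243,188.2),(286.2,152.5))
q=world('top',load('top')[1]);q2=world('scene',load('scene')[1])
for n,Q,im in(('top',q,load('top')[0]),('scene',q2,load('scene')[0])):
    r=((Q.reshape(-1,3)-p0)@M);c=im.reshape(-1,3).astype(int)
    # body surface: fit cylinder lateral y,z (r=23mm) along rack x for x in .03-.12
    m=(r[:,0]>.02)&(r[:,0]<.13)&(r[:,1]>-.075)&(r[:,1]<-.01)&(r[:,2]>.035)&(r[:,2]<.1)&(c.min(1)>110)
    w=r[m];f=lambda p:np.hypot(w[:,1]-p[0]-p[2]*(w[:,0]-.07),w[:,2]-p[1]-p[3]*(w[:,0]-.07))-.023
    s=least_squares(f,[-.042,.065,0,0],loss='soft_l1',f_scale=.002);print(n,m.sum(),s.x.round(4),np.abs(s.fun).mean())
    # board/rod check
    b=(abs(r[:,1])<.02)&(r[:,0]>.02)&(r[:,0]<.1)&(abs(r[:,2])<.02);print(' board z',np.median(r[b,2]).round(4))
print(M.round(3).tolist())
E
```

```text
res [-0.1  0.1 -0.4 -0.3  0.3 -1.2 -0.3  1. ] yaw,pitch [-57.6 -25.6] origin [0.5231 0.3065 0.1367] rack [ 0.0646 -0.0462  0.0639] dir [-1.    -0.002 -0.01 ]
top 132 [-0.0396  0.0596 -0.246   0.1623] 0.005359570660566449
 board z 0.0015
scene 62 [-0.0358  0.058  -0.3029  0.1873] 0.003654031414027404
 board z 0.0029
[[-0.483, -0.846, 0.225], [0.767, -0.533, -0.358], [0.423, 0.0, 0.906]]
```

Call:
servo_tool(
  turn=[
    [0,0,0],
    [0,0,0],
    [0,0,0],
    [0,0,0],
    [0,0,0],
  ],
  delta_pos=[
    [-0.002,0.002,-0.012],
    [-0.004,0.003,-0.024],
    [-0.006,0.005,-0.035],
    [-0.006,0.005,-0.035],
    [-0.006,0.005,-0.035],
  ],
  jaw=[0.2,0.2,0.2,0.2,0.2],
)

```text
time_s: 9.65
eef_pos: [0.5045, 0.3326, 0.0799]
tcp_rot: [-1.337, -2.4, -0.291]
contact_force: [-0.8, 0.4, -3.1]
finger_gap: 0.044
gripper_force: 41.9
```

Call:
servo_tool(
  turn=[
    [0,0,0],
    [0,0,0],
    [0,0,0],
    [0,0,0],
  ],
  delta_pos=[
    [-0.0004,0.0006,-0.0016],
    [-0.001,0.0015,-0.004],
    [-0.001,0.0015,-0.004],
    [-0.001,0.0015,-0.004],
  ],
  jaw=[0.2,0.2,0.2,0.2],
)

```text
time_s: 9.98
eef_pos: [0.5044, 0.3339, 0.0778]
tcp_rot: [-1.337, -2.401, -0.293]
contact_force: [0.9, -0.4, -2.8]
finger_gap: 0.0442
gripper_force: 41.9
```

Call:
servo_tool(
  turn=[
    [0,0,0],
    [0,0,0],
    [0,0,0],
    [0,0,0],
  ],
  delta_pos=[
    [-0.0004,0.0006,-0.0016],
    [-0.001,0.0015,-0.004],
    [-0.001,0.0015,-0.004],
    [-0.001,0.0015,-0.004],
  ],
  jaw=[0.2,0.2,0.2,0.2],
)

```text
time_s: 10.32
eef_pos: [0.5053, 0.3353, 0.0757]
tcp_rot: [-1.339, -2.402, -0.296]
contact_force: [2.6, -1.3, 5.1]
finger_gap: 0.044
gripper_force: 42.6
```

Call:
servo_tool(
  turn=[
    [0,0,0],
    [0,0,0],
    [0,0,0],
    [0,0,0],
  ],
  delta_pos=[
    [0.001,-0.0017,-0.0009],
    [0.002,-0.0034,-0.0018],
    [0.0026,-0.0041,-0.0023],
    [0.0026,-0.0041,-0.0023],
  ],
  jaw=[0.2,0.2,0.2,0.2],
)

```text
time_s: 10.65
eef_pos: [0.5056, 0.3348, 0.0754]
tcp_rot: [-1.335, -2.4, -0.298]
contact_force: [-0.9, -0.4, 11.0]
finger_gap: 0.0441
gripper_force: 42.9
```

Call:
servo_tool(
  turn=[
    [0,0,0],
    [0,0,0],
    [0,0,0],
  ],
  delta_pos=[
    [0.0013,-0.002,-0.0011],
    [0.0013,-0.002,-0.0011],
    [0.0013,-0.002,-0.0011],
  ],
  jaw=[0.2,0.2,0.2],
)

```text
time_s: 10.9
eef_pos: [0.5061, 0.334, 0.075]
tcp_rot: [-1.334, -2.4, -0.299]
contact_force: [-0.5, 1.4, 11.5]
finger_gap: 0.0442
gripper_force: 43.0
```

Call:
servo_tool(
  turn=[
    [0,0,0],
    [0,0,0],
    [0,0,0],
    [0,0,0],
  ],
  delta_pos=[
    [0.0013,-0.002,-0.0011],
    [0.0026,-0.0041,-0.0023],
    [0.0026,-0.0041,-0.0023],
    [0.0026,-0.0041,-0.0023],
  ],
  jaw=[0.2,0.2,0.2,0.2],
)

```text
time_s: 11.23
eef_pos: [0.5076, 0.3315, 0.0736]
tcp_rot: [-1.333, -2.399, -0.299]
contact_force: [-2.0, 2.5, 11.9]
finger_gap: 0.0443
gripper_force: 42.8
```

Call:
servo_tool(
  turn=[
    [0,0,0],
    [0,0,0],
    [0,0,0],
    [0,0,0],
  ],
  delta_pos=[
    [0.0013,-0.002,-0.0011],
    [0.0026,-0.0041,-0.0023],
    [0.0026,-0.0041,-0.0023],
    [0.0026,-0.0041,-0.0023],
  ],
  jaw=[0.2,0.2,0.2,0.2],
)

```text
time_s: 11.57
eef_pos: [0.5079, 0.331, 0.0733]
tcp_rot: [-1.329, -2.397, -0.301]
contact_force: [-5.0, 5.1, 18.1]
finger_gap: 0.0441
gripper_force: 43.2
```

Call:
servo_tool(
  turn=[
    [0,0,0],
    [0,0,0],
    [0,0,0],
    [0,0,0],
    [0,0,0],
    [0,0,0],
    [0,0,0],
    [0,0,0],
  ],
  delta_pos=[
    [-0.0015,0.0025,0.0015],
    [-0.0025,0.004,0.0028],
    [-0.0025,0.004,0.0028],
    [-0.0025,0.004,0.0028],
    [-0.0025,0.004,0.0028],
    [-0.0025,0.004,0.0028],
    [-0.0025,0.004,0.0028],
    [-0.0025,0.004,0.0028],
  ],
  jaw=[0.2,0.2,0.2,-0.15,-0.25,-0.35,-0.45,-0.45],
)

```text
time_s: 12.23
eef_pos: [0.5084, 0.3269, 0.0704]
tcp_rot: [-1.338, -2.401, -0.292]
contact_force: [-0.7, -0.2, 0.5]
finger_gap: 0.0618
gripper_force: 0.0
```

Call:
servo_tool(
  turn=[
    [0,0,0],
    [0,0,0],
    [0,0,0],
    [0,0,0],
    [0,0,0],
    [0,0,0],
    [0,0,0],
    [0,0,0],
    [0,0,0],
  ],
  delta_pos=[
    [0.004,-0.006,0.016],
    [0.009,-0.014,0.035],
    [0.015,-0.024,0.06],
    [0.023,-0.037,0.093],
    [0.033,-0.053,0.133],
    [0.043,-0.069,0.173],
    [0.043,-0.069,0.2],
    [0.043,-0.069,0.24],
    [0.043,-0.069,0.27],
  ],
  jaw=[-0.45,-0.45,-0.45,-0.45,-0.45,-0.45,-0.45,-0.45,-0.45],
)

```text
time_s: 12.98
eef_pos: [0.5412, 0.2752, 0.2752]
tcp_rot: [-1.339, -2.401, -0.294]
contact_force: [0.1, 0.7, -1.0]
finger_gap: 0.062
gripper_force: 0.0
```

```bash
cat > chk.py <<'E'
from tri import *
s=ctrl.sense();print(s['time_s'],s['eef_pos'],s['joints'].round(2))
for n in('top','scene'):
    im,d=shot(n);c=im.astype(int);P=(world(n,d)-p0)@M
    for k,y in(('far',-.042),('near',.042)):
        e=px(n,p0+M@[-.028,y,.03]);b=px(n,p0+M@[.102,y,.03]);u,v=e.astype(int)
        v0,u0=max(0,v-12),max(0,u-12);w=c[v0:v+12,u0:u+12];m=(w[...,2]-w[...,0]>20)&(w[...,2]>60)&(w[...,1]>w[...,0]+15)
        ys,xs=np.nonzero(m);print(n,k,'tip exp',e.round(1),'blue',len(xs),(xs.mean()+u0,xs.min()+u0,xs.max()+u0,ys.mean()+v0) if len(xs) else '')
        R3=P.reshape(-1,3);cc=c.reshape(-1,3);m=(cc.min(1)>140)&(abs(R3[:,1]-y)<.03)&(R3[:,2]>.03)&(R3[:,2]<.07)&(R3[:,0]>-.05)&(R3[:,0]<.15)
        w=R3[m];print('   white',len(w),'x',np.percentile(w[:,0],[1,99]).round(3) if len(w) else '','y',np.median(w[w[:,2]>.045,1]).round(4) if (w[:,2]>.045).any() else '','ztop',np.percentile(w[:,2],95).round(3) if len(w) else '','base exp',b.round(1))
E
python3 chk.py
python3 - <<'E'
from tri import *
s=ctrl.sense();T=R.from_rotvec(s['tcp_rot'])
for psi in(-49.5,130.5):
    y=np.array([np.cos(np.radians(psi)),np.sin(np.radians(psi)),0]);z=np.array([0,0,-1.]);t=R.from_matrix(np.stack([np.cross(y,z),y,z],1))
    print(psi,((t*T.inv()).as_rotvec()/(np.pi/2)).round(3))
E
```

```text
12.9833 [0.54115852 0.27521176 0.27522139] [ 0.09  0.65 -0.64  1.51 -0.07  1.13  0.14]
top far tip exp [244.7 192.8] blue 2 (np.float64(242.5), np.int64(242), np.int64(243), np.float64(193.0))
   white 176 x [0.013 0.107] y -0.0382 ztop 0.055 base exp [219.1 201.3]
top near tip exp [256.8 205.4] blue 0 
   white 0 x  y  ztop  base exp [231.3 214.5]
scene far tip exp [285.3 162.4] blue 11 (np.float64(282.45454545454544), np.int64(281), np.int64(284), np.float64(160.0))
   white 159 x [0.018 0.102] y -0.0348 ztop 0.056 base exp [253.9 147.1]
scene near tip exp [280.  173.1] blue 4 (np.float64(282.5), np.int64(281), np.int64(284), np.float64(161.0))
   white 0 x  y  ztop  base exp [247.3 157.1]
-49.5 [-0.295  0.05  -0.889]
130.5 [-0.052 -0.307  1.077]
```

Bottle A is seated in the far cradle: body x≈0.013–0.107 and nozzle in the notch. Now bottle B.

Call:
servo_tool(
  turn=[
    [0,0,0],
    [0,0,0],
    [-0.004,-0.022,0.08],
    [-0.008,-0.044,0.16],
    [-0.011,-0.066,0.23],
    [-0.015,-0.09,0.31],
    [-0.019,-0.11,0.39],
    [-0.023,-0.133,0.47],
    [-0.026,-0.155,0.54],
    [-0.03,-0.177,0.62],
    [-0.034,-0.2,0.7],
    [-0.037,-0.22,0.78],
    [-0.041,-0.244,0.86],
    [-0.045,-0.268,0.94],
    [-0.048,-0.282,0.99],
    [-0.048,-0.282,0.99],
    [-0.048,-0.282,0.99],
    [-0.048,-0.282,0.99],
    [-0.048,-0.282,0.99],
    [-0.048,-0.282,0.99],
  ],
  delta_pos=[
    [0,-0.04,0.03],
    [0,-0.09,0.06],
    [-0.002,-0.14,0.06],
    [-0.006,-0.195,0.06],
    [-0.01,-0.25,0.06],
    [-0.014,-0.3,0.06],
    [-0.018,-0.355,0.06],
    [-0.02,-0.41,0.06],
    [-0.024,-0.46,0.06],
    [-0.028,-0.515,0.06],
    [-0.03,-0.57,0.05],
    [-0.034,-0.625,0.04],
    [-0.034,-0.68,0.03],
    [-0.034,-0.73,0.02],
    [-0.034,-0.78,0.0],
    [-0.034,-0.835,0],
    [-0.034,-0.89,-0.03],
    [-0.034,-0.94,-0.06],
    [-0.034,-0.973,-0.1],
    [-0.034,-0.973,-0.13],
  ],
  jaw=[-0.45,-0.45,-0.45,-0.6,-0.76,-0.76,-0.76,-0.76,-0.76,-0.76,-0.76,-0.76,-0.76,-0.76,-0.76,-0.76,-0.76,-0.76,-0.76,-0.76],
)

```text
time_s: 14.75
eef_pos: [0.512, -0.462, 0.1718]
tcp_rot: [0.855, -2.984, -0.017]
contact_force: [-0.8, -1.1, -0.6]
finger_gap: 0.0757
gripper_force: 0.0
```

```bash
python3 - <<'E'
from fit import *
s=ctrl.sense();T=R.from_rotvec(s['tcp_rot']);print(s['time_s'],s['eef_pos'],s['joints'].round(2))
y=np.array([np.cos(np.radians(131.5)),np.sin(np.radians(131.5)),0]);z=np.array([0,0,-1.]);t=R.from_matrix(np.stack([np.cross(y,z),y,z],1))
print(((t*T.inv()).as_rotvec()/(np.pi/2)).round(3),((np.array([.5155,-.455,.1])-s['eef_pos'])/.75).round(4))
im,d=shot('scene');q=world('scene',d).reshape(-1,3);c=im.reshape(-1,3).astype(int)
m=(c.min(1)>120)&(abs(q[:,0]-.525)<.1)&(abs(q[:,1]+.447)<.1)&(q[:,2]>.01)&(q[:,2]<.055)
# keep only points near B's expected axis
a=np.array([.749,.663]);l=(q[:,:2]-[.5245,-.447])@a;w=(q[:,:2]-[.5245,-.447])@[-a[1],a[0]]
m&=(abs(w)<.035)&(abs(l)<.07);print(m.sum(),np.percentile(l[m],[1,99]),np.median(w[m&(q[:,2]>.04)]))
p=q[m];f=lambda k:np.hypot(w[m]-k[0]-k[1]*l[m],p[:,2]-.023)-.023
print(least_squares(f,[0,0],loss='soft_l1',f_scale=.002).x)
E
```

```text
14.75 [ 0.51195073 -0.46196034  0.17178443] [ 1.1   0.88 -0.86  1.39  0.69  1.21  2.3 ]
[ 0.002 -0.025  0.106] [ 0.0047  0.0093 -0.0957]
198 [-0.05375735 -0.01016791] 0.003580863070185649
[-0.00267245 -0.16595187]
```

Call:
servo_tool(
  turn=[
    [0.001,-0.012,0.05],
    [0.002,-0.025,0.106],
    [0.002,-0.025,0.106],
    [0.002,-0.025,0.106],
    [0.002,-0.025,0.106],
    [0.002,-0.025,0.106],
    [0.002,-0.025,0.106],
    [0.002,-0.025,0.106],
    [0.002,-0.025,0.106],
    [0.002,-0.025,0.106],
    [0.002,-0.025,0.106],
  ],
  delta_pos=[
    [0.0045,0.009,-0.02],
    [0.0045,0.009,-0.06],
    [0.0045,0.009,-0.1],
    [0.0045,0.009,-0.14],
    [0.0045,0.009,-0.17],
    [0.0045,0.009,-0.2],
    [0.0045,0.009,-0.22],
    [0.0045,0.009,-0.235],
    [0.0045,0.009,-0.246],
    [0.0045,0.009,-0.246],
    [0.0045,0.009,-0.246],
  ],
  jaw=[-0.76,-0.76,-0.76,-0.76,-0.76,-0.76,-0.76,-0.76,-0.76,-0.76,-0.76],
  squeeze=30,
)

```text
time_s: 15.72
eef_pos: [0.5192, -0.4475, -0.0081]
tcp_rot: [-1.125, 2.928, 0.003]
contact_force: [-0.8, -0.0, 0.8]
finger_gap: 0.0753
gripper_force: 0.0
```

Call:
servo_tool(
  turn=[
    [0,0,0],
    [0,0,0],
    [0,0,0],
    [0,0,0],
    [0,0,0],
    [0,0,0],
    [0,0,0],
  ],
  delta_pos=[
    [0,0,0],
    [0,0,0],
    [0,0,0],
    [0,0,0],
    [0,0,0],
    [0,0,0],
    [0,0,0],
  ],
  jaw=[-0.4,-0.2,0.2,0.2,0.2,0.2,0.2],
)

```text
time_s: 16.3
eef_pos: [0.52, -0.4485, -0.007]
tcp_rot: [-1.124, 2.927, -0.001]
contact_force: [0.0, -0.4, 6.3]
finger_gap: 0.0445
gripper_force: 30.1
```

Call:
servo_tool(
  turn=[
    [0,0,0],
    [0,0,0],
    [0,0,0],
    [0,0,0],
    [0,0,0],
    [0,0,0],
  ],
  delta_pos=[
    [0,0,0],
    [0,0,0],
    [0,0,0],
    [-0.006,-0.006,-0.004],
    [-0.006,-0.006,-0.008],
    [-0.006,-0.006,-0.008],
  ],
  jaw=[0,-0.2,-0.4,-0.4,-0.4,-0.4],
)

```text
time_s: 16.8
eef_pos: [0.5125, -0.4524, -0.0161]
tcp_rot: [-1.125, 2.931, 0.006]
contact_force: [0.1, -0.4, -0.2]
finger_gap: 0.0594
gripper_force: 0.0
```

```bash
python3 tip.py; python3 -c "
from fit import *
s=ctrl.sense();print(s['joints'].round(3));T=R.from_rotvec(s['tcp_rot']).as_matrix();print(T.round(3))"
```

```text
[[0.482, -0.426, 0.011], [0.483, -0.425, 0.014], [0.479, -0.424, 0.015], [0.482, -0.426, 0.018], [0.477, -0.425, 0.02]]
[[0.535, -0.487, 0.015], [0.535, -0.487, 0.019], [0.533, -0.487, 0.024], [0.534, -0.486, 0.026], [0.532, -0.486, 0.031]]
16.85 [ 0.51315126 -0.45206766 -0.01571185] 0.05962581864379513 [ 0.5 -0.6 -0.3]
[ 1.089  1.092 -0.775  1.535  0.904  0.904  2.302]
[[-0.743 -0.669  0.001]
 [-0.669  0.743  0.005]
 [-0.004  0.002 -1.   ]]
```

Good height now, so I'll close and lift.

Call:
servo_tool(
  turn=[
    [0,0,0],
    [0,0,0],
    [0,0,0],
    [0,0,0],
    [0,0,0],
    [0,0,0],
  ],
  delta_pos=[
    [0,0,0],
    [0,0,0],
    [0,0,0],
    [0,0,0],
    [0,0,0],
    [0,0,0],
  ],
  jaw=[0,0.2,0.2,0.2,0.2,0.2],
  squeeze=40,
)

```text
time_s: 17.35
eef_pos: [0.5143, -0.4521, -0.0146]
tcp_rot: [-1.125, 2.929, 0.003]
contact_force: [0.4, -0.1, 0.2]
finger_gap: 0.0446
gripper_force: 40.5
```

Call:
servo_tool(
  turn=[
    [0,0,0],
    [0,0,0],
    [0,0,0],
    [0,0,-0.07],
    [0,0,-0.14],
    [0,0,-0.21],
    [0,0,-0.28],
    [0,0,-0.35],
    [0,0,-0.42],
    [0,0,-0.49],
    [0,0,-0.56],
    [0,0,-0.63],
    [0,0,-0.7],
    [0,0,-0.77],
    [0,0,-0.84],
    [0,0,-0.91],
    [0,0,-0.98],
    [0,0,-1],
  ],
  delta_pos=[
    [0,0,0.02],
    [0,0,0.06],
    [0,0,0.1],
    [0,0,0.15],
    [0,0,0.2],
    [0,0,0.25],
    [0,0,0.3],
    [0,0,0.35],
    [0,0,0.4],
    [0,0.04,0.425],
    [0,0.08,0.425],
    [-0.01,0.13,0.425],
    [-0.01,0.18,0.425],
    [-0.02,0.23,0.425],
    [-0.02,0.28,0.425],
    [-0.03,0.33,0.425],
    [-0.03,0.38,0.425],
    [-0.04,0.43,0.425],
  ],
  jaw=[0.2,0.2,0.2,0.2,0.2,0.2,0.2,0.2,0.2,0.2,0.2,0.2,0.2,0.2,0.2,0.2,0.2,0.2],
)

```text
time_s: 18.85
eef_pos: [0.4838, -0.1269, 0.3047]
tcp_rot: [1.28, 2.863, -0.001]
contact_force: [1.0, 1.0, -2.5]
finger_gap: 0.0444
gripper_force: 41.1
```

```bash
python3 go.py .48 .245 .30
```

```text
turn [ 0.224  0.17  -0.105] gap 0.044354412295687276 18.85 [ 0.48379168 -0.12687252  0.30469522] [ 0.69  0.37 -0.68  1.8   0.27  1.06  0.64]
dpos [-0.0051  0.4958 -0.0063]
```

Call:
servo_tool(
  turn=[
    [0.022,0.017,-0.01],
    [0.045,0.034,-0.021],
    [0.067,0.051,-0.031],
    [0.09,0.068,-0.042],
    [0.112,0.085,-0.052],
    [0.134,0.102,-0.063],
    [0.157,0.119,-0.073],
    [0.18,0.136,-0.084],
    [0.2,0.153,-0.095],
    [0.224,0.17,-0.105],
    [0.224,0.17,-0.105],
    [0.224,0.17,-0.105],
    [0.224,0.17,-0.105],
  ],
  delta_pos=[
    [-0.002,0.048,0],
    [-0.004,0.096,0],
    [-0.006,0.144,0],
    [-0.008,0.192,0],
    [-0.01,0.24,0],
    [-0.012,0.288,0],
    [-0.014,0.336,0],
    [-0.016,0.384,0],
    [-0.018,0.432,0],
    [-0.018,0.482,-0.02],
    [-0.018,0.482,-0.06],
    [-0.018,0.482,-0.09],
    [-0.018,0.482,-0.09],
  ],
  jaw=[0.2,0.2,0.2,0.2,0.2,0.2,0.2,0.2,0.2,0.2,0.2,0.2,0.2],
)

```text
time_s: 19.93
eef_pos: [0.4672, 0.2307, 0.233]
tcp_rot: [-1.318, -2.402, -0.285]
contact_force: [-0.8, -0.7, -3.2]
finger_gap: 0.0444
gripper_force: 41.5
```

```bash
python3 go.py .439 .2847 .1085
```

```text
turn [ 0.001 -0.004 -0.004] gap 0.044429128212025895 19.9333 [0.46721641 0.23069401 0.23301909] [ 0.25  0.62 -0.76  1.78 -0.02  0.96  0.16]
dpos [-0.0376  0.072  -0.166 ]
```

Call:
servo_tool(
  turn=[
    [0,0,0],
    [0,0,0],
    [0,0,0],
    [0,0,0],
    [0.001,-0.004,-0.004],
    [0.001,-0.004,-0.004],
    [0.001,-0.004,-0.004],
  ],
  delta_pos=[
    [-0.009,0.018,-0.04],
    [-0.018,0.035,-0.08],
    [-0.027,0.052,-0.12],
    [-0.034,0.066,-0.15],
    [-0.0376,0.072,-0.166],
    [-0.0376,0.072,-0.166],
    [-0.0376,0.072,-0.166],
  ],
  jaw=[0.2,0.2,0.2,0.2,0.2,0.2,0.2],
)

```text
time_s: 20.52
eef_pos: [0.4427, 0.2862, 0.1131]
tcp_rot: [-1.329, -2.406, -0.303]
contact_force: [0.2, 0.7, -1.4]
finger_gap: 0.0445
gripper_force: 41.5
```

```bash
python3 go.py; python3 - <<'E'
from tri import *
im,d=shot('top');im2,d2=shot('scene')
s=ctrl.sense();print(s['contact_force'])
W=np.zeros((600,800,3),np.uint8)
W[:,:400]=cv2.resize(im[178:238,215:255],(400,600),interpolation=3)
W[:,400:]=cv2.resize(im2[122:182,245:285],(400,600),interpolation=3)
cv2.imwrite('pics/p3.png',W[...,::-1])
for n in('top','scene'):
  for l in((.115,.042,.065),(-.015,.042,.065)): print(n,px(n,p0+M@l))
E
```

```text
turn [-0.002  0.005  0.002] gap 0.04445007550871836 20.5167 [0.4427189  0.2861864  0.11313518] [ 0.09  0.77 -0.68  1.92  0.04  0.62  0.08]
[-0.07437188 -0.35488238 -2.98828726]
top [230.36622504 209.04602245]
top [256.30816838 199.95701264]
scene [247.2613047  147.81334726]
scene [280.31816668 163.97328526]
```

View pics/p3.png

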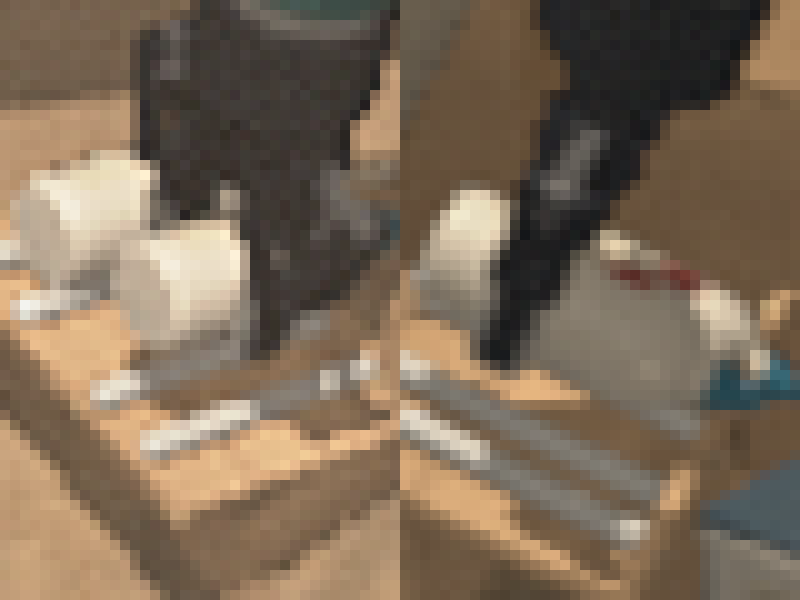

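In the top view the held B's base is at (228.8,207.2) and its tip near (254.3,200.6). In the scene view they are at (248.3,147.5) and about (280.2,162). A rests in the far cradle beside it.

```bash
python3 - <<'E'
from tri import *
O=tri((228.8,207.2),(248.3,147.5),(254.6,200.3),(280.2,162))
s=ctrl.sense();T=R.from_rotvec(s['tcp_rot']).as_matrix();print('in tool',(T.T@(O-s['eef_pos'])).round(4))
print('from A grip model', ((s['eef_pos']+T@[-.0125,-.0025,-.0378]-p0)@M).round(4))
E
```

```text
res [-0.3  0.5 -0.6 -0.7  0.4 -1.2  0.2  1.2] yaw,pitch [-59.4 -24.8] origin [0.4556 0.2657 0.1369] rack [0.066  0.0326 0.0635] dir [-1.     0.026  0.004]
in tool [-0.0113 -0.0008 -0.0308]
from A grip model [0.0649 0.0344 0.0705]
```

Call:
servo_tool(
  turn=[
    [0,0,0],
    [0,0,0],
    [0,0,0],
  ],
  delta_pos=[
    [-0.002,0,-0.006],
    [-0.005,0.001,-0.016],
    [-0.005,0.001,-0.016],
  ],
  jaw=[0.2,0.2,0.2],
)

```text
time_s: 20.87
eef_pos: [0.438, 0.2859, 0.0993]
tcp_rot: [-1.33, -2.405, -0.301]
contact_force: [-0.7, -0.4, -4.2]
finger_gap: 0.0442
gripper_force: 41.5
```

Call:
servo_tool(
  turn=[
    [0,0,0],
    [0,0,0],
    [0,0,0],
  ],
  delta_pos=[
    [0,0,0],
    [0,0,0],
    [0,0,0],
  ],
  jaw=[0.2,0.2,0.2],
)

```text
time_s: 21.12
eef_pos: [0.4389, 0.2868, 0.1001]
tcp_rot: [-1.33, -2.406, -0.303]
contact_force: [0.8, 0.4, -2.8]
finger_gap: 0.0442
gripper_force: 41.5
```

Call:
servo_tool(
  turn=[
    [0,0,0],
    [0,0,0],
    [0,0,0],
    [0,0,0],
  ],
  delta_pos=[
    [-0.003,0,-0.008],
    [-0.006,0,-0.016],
    [-0.007,0,-0.0204],
    [-0.007,0,-0.0204],
  ],
  jaw=[0.2,0.2,0.2,0.2],
)

```text
time_s: 21.45
eef_pos: [0.4328, 0.2865, 0.0838]
tcp_rot: [-1.329, -2.405, -0.301]
contact_force: [0.6, -0.2, -2.4]
finger_gap: 0.0443
gripper_force: 41.4
```

Call:
servo_tool(
  turn=[
    [0,0,0],
    [0,0,0],
    [0,0,0],
  ],
  delta_pos=[
    [-0.0006,0.001,-0.0025],
    [-0.001,0.0015,-0.004],
    [-0.001,0.0015,-0.004],
  ],
  jaw=[0.2,0.2,0.2],
)

```text
time_s: 21.7
eef_pos: [0.4324, 0.2879, 0.0815]
tcp_rot: [-1.329, -2.406, -0.302]
contact_force: [-0.4, -0.6, -2.9]
finger_gap: 0.0443
gripper_force: 41.5
```

Call:
servo_tool(
  turn=[
    [0,0,0],
    [0,0,0],
    [0,0,0],
  ],
  delta_pos=[
    [-0.0006,0.001,-0.0025],
    [-0.001,0.0015,-0.004],
    [-0.001,0.0015,-0.004],
  ],
  jaw=[0.2,0.2,0.2],
)

```text
time_s: 21.95
eef_pos: [0.432, 0.2891, 0.0787]
tcp_rot: [-1.33, -2.406, -0.303]
contact_force: [0.3, 0.2, -1.1]
finger_gap: 0.0447
gripper_force: 41.6
```

Call:
servo_tool(
  turn=[
    [0,0,0],
    [0,0,0],
    [0,0,0],
  ],
  delta_pos=[
    [-0.0006,0.001,-0.0025],
    [-0.001,0.0015,-0.004],
    [-0.001,0.0015,-0.004],
  ],
  jaw=[0.2,0.2,0.2],
)

```text
time_s: 22.2
eef_pos: [0.4326, 0.2903, 0.077]
tcp_rot: [-1.331, -2.408, -0.305]
contact_force: [0.5, -3.5, 10.6]
finger_gap: 0.0446
gripper_force: 42.2
```

Call:
servo_tool(
  turn=[
    [0,0,0],
    [0,0,0],
    [0,0,0],
  ],
  delta_pos=[
    [-0.0004,0.0006,-0.0015],
    [-0.0006,0.001,-0.0025],
    [-0.0006,0.001,-0.0025],
  ],
  jaw=[0.2,0.2,0.2],
)

```text
time_s: 22.45
eef_pos: [0.4332, 0.2905, 0.0762]
tcp_rot: [-1.331, -2.409, -0.306]
contact_force: [2.5, -10.2, 23.1]
finger_gap: 0.0442
gripper_force: 38.6
```

Call:
servo_tool(
  turn=[
    [0,0,0],
    [0,0,0],
    [0,0,0],
    [0,0,0],
  ],
  delta_pos=[
    [0.0015,-0.0022,0],
    [0.003,-0.0046,-0.0008],
    [0.003,-0.0046,-0.0008],
    [0.003,-0.0046,-0.0008],
  ],
  jaw=[0.2,0.2,0.2,0.2],
)

```text
time_s: 22.78
eef_pos: [0.4335, 0.2902, 0.0762]
tcp_rot: [-1.326, -2.407, -0.309]
contact_force: [-1.9, -1.5, 19.1]
finger_gap: 0.0444
gripper_force: 38.8
```

Call:
servo_tool(
  turn=[
    [0,0,0],
    [0,0,0],
    [0,0,0],
    [0,0,0],
  ],
  delta_pos=[
    [0.0013,-0.002,-0.0011],
    [0.0026,-0.0041,-0.0023],
    [0.0026,-0.0041,-0.0023],
    [0.0026,-0.0041,-0.0023],
  ],
  jaw=[0.2,0.2,0.2,0.2],
)

```text
time_s: 23.12
eef_pos: [0.4347, 0.2895, 0.0755]
tcp_rot: [-1.324, -2.406, -0.312]
contact_force: [-2.7, 3.7, 21.9]
finger_gap: 0.0445
gripper_force: 39.4
```

Call:
servo_tool(
  turn=[
    [0,0,0],
    [0,0,0],
    [0,0,0],
    [0,0,0],
  ],
  delta_pos=[
    [0.0013,-0.002,-0.0011],
    [0.0026,-0.0041,-0.0023],
    [0.0026,-0.0041,-0.0023],
    [0.0026,-0.0041,-0.0023],
  ],
  jaw=[0.2,0.2,0.2,0.2],
)

```text
time_s: 23.45
eef_pos: [0.4356, 0.2877, 0.0746]
tcp_rot: [-1.321, -2.406, -0.312]
contact_force: [-5.7, 5.4, 25.2]
finger_gap: 0.0444
gripper_force: 37.6
```

Call:
servo_tool(
  turn=[
    [0,0,0],
    [0,0,0],
    [0,0,0],
    [0,0,0],
  ],
  delta_pos=[
    [0.0012,-0.0018,0.0003],
    [0.0023,-0.0037,0.0001],
    [0.0023,-0.0037,0.0001],
    [0.0023,-0.0037,0.0001],
  ],
  jaw=[0.2,0.2,0.2,0.2],
)

```text
time_s: 23.78
eef_pos: [0.437, 0.2855, 0.0736]
tcp_rot: [-1.321, -2.405, -0.312]
contact_force: [-5.1, 10.7, 12.3]
finger_gap: 0.0442
gripper_force: 40.8
```

Call:
servo_tool(
  turn=[
    [0,0,0],
    [0,0,0],
    [0,0,0],
  ],
  delta_pos=[
    [0.0012,-0.0018,0.0003],
    [0.0023,-0.0037,0.0001],
    [0.0023,-0.0037,0.0001],
  ],
  jaw=[0.2,0.2,0.2],
)

```text
time_s: 24.03
eef_pos: [0.437, 0.285, 0.074]
tcp_rot: [-1.317, -2.403, -0.314]
contact_force: [-8.4, 18.5, 7.7]
finger_gap: 0.0442
gripper_force: 40.9
```

Call:
servo_tool(
  turn=[
    [0,0,0],
    [0,0,0],
    [0,0,0],
    [0,0,0],
    [0,0,0],
    [0,0,0],
    [0,0,0],
    [0,0,0],
    [0,0,0],
  ],
  delta_pos=[
    [-0.0022,0.0035,0.002],
    [-0.004,0.0065,0.0036],
    [-0.004,0.0065,0.0036],
    [-0.004,0.0065,0.0036],
    [-0.004,0.0065,0.0036],
    [-0.004,0.0065,0.0036],
    [-0.004,0.0065,0.0036],
    [-0.004,0.0065,0.0036],
    [-0.004,0.0065,0.0036],
  ],
  jaw=[0.2,0.2,0.2,-0.15,-0.25,-0.35,-0.42,-0.42,-0.42],
)

```text
time_s: 24.78
eef_pos: [0.4375, 0.2803, 0.0726]
tcp_rot: [-1.331, -2.406, -0.302]
contact_force: [0.4, 0.0, 0.8]
finger_gap: 0.0607
gripper_force: 0.0
```

Call:
servo_tool(
  turn=[
    [0,0,0],
    [0,0,0],
    [0,0,0],
    [0,0,0],
    [0,0,0],
    [0,0,0],
    [0,0,0],
    [0,0,0],
    [0,0,0],
    [0,0,0],
    [0,0,0],
    [0,0,0],
  ],
  delta_pos=[
    [0.004,-0.006,0.016],
    [0.009,-0.014,0.035],
    [0.015,-0.024,0.06],
    [0.023,-0.037,0.093],
    [0.033,-0.053,0.133],
    [0.043,-0.069,0.173],
    [0.043,-0.069,0.21],
    [0.043,-0.1,0.25],
    [0.043,-0.14,0.27],
    [0.04,-0.19,0.27],
    [0.04,-0.23,0.27],
    [0.04,-0.23,0.27],
  ],
  jaw=[-0.42,-0.42,-0.42,-0.42,-0.42,-0.42,-0.42,-0.42,-0.42,-0.42,-0.42,-0.42],
)

```text
time_s: 25.78
eef_pos: [0.4686, 0.1004, 0.2739]
tcp_rot: [-1.344, -2.402, -0.299]
contact_force: [0.4, -0.3, -1.2]
finger_gap: 0.0608
gripper_force: 0.0
```

```bash
python3 chk.py
```

```text
25.7833 [0.46861579 0.10044144 0.27393453] [ 0.51  0.55 -0.78  1.76 -0.03  1.11  0.35]
top far tip exp [244.7 192.8] blue 2 (np.float64(242.5), np.int64(242), np.int64(243), np.float64(193.0))
   white 193 x [0.007 0.108] y -0.0381 ztop 0.056 base exp [219.1 201.3]
top near tip exp [256.8 205.4] blue 4 (np.float64(254.75), np.int64(254), np.int64(256), np.float64(205.75))
   white 205 x [0.009 0.109] y 0.0462 ztop 0.056 base exp [231.3 214.5]
scene far tip exp [285.3 162.4] blue 27 (np.float64(279.6296296296296), np.int64(275), np.int64(285), np.float64(165.25925925925927))
   white 189 x [-0.003  0.102] y -0.0362 ztop 0.055 base exp [253.9 147.1]
scene near tip exp [280.  173.1] blue 19 (np.float64(278.42105263157896), np.int64(275), np.int64(285), np.float64(167.78947368421052))
   white 212 x [-0.002  0.102] y 0.0498 ztop 0.056 base exp [247.3 157.1]
```

```bash
python3 -c "
from rig import ctrl
print(ctrl.hand_in())"
```

```text
the job is handed in; nothing more can be done
None
```

Both bottles lie in the rack, one per cradle, nozzles down-slope against the stop, with the gripper clear; handed in at about 26 s, and the final check was numeric because all 10 picture views were used.

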